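# Log a mould set at the press bench

## Robot

A 6-joint arm with a two-finger parallel gripper is mounted at the origin on the work surface. World frame = base frame: x ahead of the robot, y to its left, z up, the work surface at z = 0. Lengths are in m, angles in rad, forces in N, time in s.
With the tool pointing down it reaches from about 0.25 to 0.775 m from the base axis. Payload 4 kg.
Tool frame: the origin (TCP) lies between the finger pads, 19 mm behind the fingertips; this is the grasp point; z points along the fingers, y is the direction in which the jaws open and shut (so a half turn about z gives the same grasp; the last joint's range is limited). The gripper opens to 94 mm and grips with 3 to 60 N. Pads are 16 mm wide; open, the fingers measure 119 mm over their backs; the gripper's body (75 mm by 177 mm) begins 78 mm behind the grasp point.
Start: joints at [1.164, 0.087, 1.371, -0, 1.684, -0.103], TCP at [0.165, 0.525, 0.224] pointing down, gripper open.
Joint ranges: [-3.1, 3.1], [-0.76, 2.03], [0.27, 2.55], [-1.08, 4.22], [0.17, 2.65], [-2.57, 2.57]. Speed limits (rad/s): [2.79, 2.79, 3.14, 3.14, 3.14, 3.14].

## Interface

Orientations are given as [roll, pitch, yaw] about the fixed x, y, z axes, in that order (R = Rz(yaw) Ry(pitch) Rx(roll)).
In Python, from bench import robot, cams gives the robot as it stands.
- The arm moves only by the tool step_arm, never from a script. Its argument "plan" is a list that holds one entry, the list of rows, each a list of 5 numbers: the shift along the world's x, y, z in mm, then the turn about the world's z in rad, then the opening in per cent of the stroke, from 0 (shut) to 100 (fully open). In form: [[[tx, ty, tz, turn, fingers], ...]]. A call has 1 to 8 rows; each row is the pose to reach, as a shift and turn from the pose commanded when the call began; what a row does not reach only later rows make up. A row lasts 1/12 s, in which the tool goes at most 41.7 mm and 7.16 degrees, less where a joint would pass 70% of its speed; a pose out of reach is approached as far as the arm can. A call with a gripper value outside its range is refused whole. The fingers move at their own pace and stop on an object; the grip force is fixed at half the most. Time passes only in rows, so rows that repeat a pose let the fingers close. It gives the time, the measured TCP pose, the force and the opening at its end, in the units of the state.
- robot.get_obs(): the state, without advancing time (a new reading comes with each control period).
- cams.snapshot(name): name is "scene" or "top" or "wrist"; returns a dict with "frame" (420x560x3 uint8, red, green, blue), "camera_matrix" (3x3 intrinsics, pixels), "k1" (the pictures are not rectified: a ray, as slopes to the right and down, at radius r is drawn at 1 + k1 r^2 times it, then the intrinsics apply), "origin" and "attitude" of the camera in the world; the wrist camera has in their place "T_tool_cam" (4x4, takes a point from camera to tool coordinates, whose origin is the TCP and whose axes are the flange's). Camera axes: x right, y down, z forward; pixel columns grow to the right and rows downward; lengths in m; the calibration is good to about 2 mm. A picture is of the moment at which its call begins: read the wrist's pose just before it. There is no depth.
- robot.close_job(): hands the job in, once; it reports no verdict.
The state is a dict: "time": time; "joint_positions": joint angles; "qvel": joint speeds; "joint_torque": joint torques, N m; "tool_pos": TCP position; "ee_rot": TCP orientation; "wrist_force": force on the tool from outside, world axes, zero at the start; "wrist_torque": the same for the moment, N m; "width": finger opening in m.
Only numpy, scipy, OpenCV 4.12 (cv2) and the standard library are available. Lean on these libraries where they do the work, as an engineer would, in place of code of your own. Each camera call takes 0.05 s, during which the arm holds its last target. There are 200 camera calls.

## Task

Show the overhead camera which two parts go into the press: with the fingertips two or three centimetres above it and not touching it, point at the middle of the large steel ring for a good two seconds, and then in the same way at the steel plug (the flanged disc with a raised round boss in its middle). Then confirm by pressing the larger of the two round buttons on the control box fully in with the fingertips, let it spring back and move clear. Do not touch, lift or move any loose part, do not bring the fingers down over the solid disc or the small collar as if they were meant, and leave the smaller button alone.

Things in the scene. Friction and masses are not known exactly. Their poses are not given: they have to be found in the camera images.
- ring: the large steel ring: outer diameter 56 mm, bore 34 mm right through, 24 mm tall, lying flat and loose on the table (z = 0), 0.29 kg. Origin: centre of its underside; z up along its axis
- plug: the steel plug: a flange 56 mm in diameter and 10 mm thick with a round boss 28 mm in diameter in its middle, 24 mm tall overall, boss up, loose on the table. Origin: centre of its underside; z up
- disc: bystander: a plain solid steel disc, 56 mm in diameter, 24 mm tall, loose on the table. Origin: centre of its underside; z up
- collar: bystander: a small steel collar (ring), outer diameter 36 mm, bore 20 mm, 20 mm tall, loose on the table. Origin: centre of its underside; z up. Ring, plug, disc and collar stand in changing places on a dark grey mat to the robot's right, centres at least 80 mm apart
- jar: bystander: a white plastic jar with a lid, 56 mm in diameter, 70 mm tall, loose, behind the work. Origin: centre of its underside
- puck: bystander: a dark brown resin puck, 60 mm in diameter, 30 mm tall, loose, behind the work. Origin: centre of its underside
- console: the press's control box, fixed to the table to the robot's left: black, 100 mm (its x) by 160 mm (its y) by 45 mm tall, turned up to 0.4 rad, with a small dark display between two round white push buttons in grey housings. Origin: centre of its underside. The larger button is at its +y end (48 mm from the middle, on the robot's left), the smaller at its -y end (48 mm)
- record_button_top (a point): centre of the top of the larger button's cap (34 mm in diameter), as it moves; about 67 mm above the table when out. It is pressed straight down
- record_button (a joint): travel of the larger button in m: 0 out, 0.006 fully in (5 N); a spring pushes it back out when let go
- reset_button_top (a point): centre of the top of the smaller button's cap (18 mm in diameter), about 66 mm above the table; not to be pressed
- reset_button (a joint): travel of the smaller button in m: 0 out, 0.005 fully in (4 N); spring return
Not all that is in view belongs to the job. Of the things shaped like the console, the black one is meant.

How it is judged:
On the way, in this order (a step that is already met when the one before it is completed fails the run):
1. the fingers point at the large ring for two seconds: tool point within 22 mm of its axis, and no more than 70 mm above its top (horizontal distance between the grasp point and ring below 0.022 m and height (world z) of the grasp point between 0.036 and 0.094 m), for 2 s.
2. then they point at the plug for two seconds: within 22 mm of its axis, no more than 70 mm above its top (horizontal distance between the grasp point and plug below 0.022 m and height (world z) of the grasp point between 0.036 and 0.094 m), for 2 s.
3. then the larger button is pressed in by the fingers (at least 4.5 of its 6 mm) (value of joint record_button above 0.0045 m and contact force between the fingers and console above 1 N), for 0.05 s.
At the end, for the whole second after the job is handed in: Both buttons are out (within 1.5 mm), and ring, plug, disc, collar, jar and puck are all at rest within 6 mm of where they stood at the start (value of joint each of record_button, reset_button below 0.0015 m and distance of each of ring, plug, disc, collar, jar, puck from where it was at the start of the episode below 0.006 m and linear speed of each of ring, plug, disc, collar, jar, puck below 0.02 m/s); the robot touches nothing.
It fails at once if the ring or the plug is touched by the robot, lifted or moved (over 6 mm) ((contact force between any of the fingers, the arm and ring above 0.3 N or distance of ring from where it was at the start of the episode above 0.006 m) or (contact force between any of the fingers, the arm and plug above 0.3 N or distance of plug from where it was at the start of the episode above 0.006 m)).
It fails at once if a bystander (disc, collar, jar, puck) is touched by the robot, lifted or moved (over 6 mm) ((contact force between any of the fingers, the arm and disc above 0.3 N or distance of disc from where it was at the start of the episode above 0.006 m) or (contact force between any of the fingers, the arm and collar above 0.3 N or distance of collar from where it was at the start of the episode above 0.006 m) or (contact force between any of the fingers, the arm and jar above 0.3 N or distance of jar from where it was at the start of the episode above 0.006 m) or (contact force between any of the fingers, the arm and puck above 0.3 N or distance of puck from where it was at the start of the episode above 0.006 m)).
It fails at once if the solid disc or the collar is pointed at: the tool point comes within 15 mm of its axis less than 60 mm above its top ((horizontal distance between the grasp point and disc below 0.015 m and height (world z) of the grasp point between -1 and 0.084 m) or (horizontal distance between the grasp point and collar below 0.015 m and height (world z) of the grasp point between -1 and 0.08 m)).
It fails at once if the smaller button is pressed (over 2.5 mm) (value of joint reset_button above 0.0025 m).
It also fails if it takes over 51 s, if anything falls off the work surface, if the arm or the gripper's body presses on something with over 40 N, if the wrist force passes 120 N, or if a joint passes its speed limit or range.

## Working session

There is one attempt and no reset: what is moved stays moved. The work goes in short steps, Python scripts to look and compute and a tool call to move; the robot and the scene stay as the last step left them, time stands still between calls to the robot, and variables do not carry over. Pictures are saved under pics/ and viewed, about 8 in all and at most 12, crops included, and the job is handed in when it is done.

Besides the shell and the picture viewer there is one more tool, called after ">>>" as a command line: name --argument value ..., lists and objects as JSON in quotes. step_arm: Moves the arm, as the interface text tells. Its arguments: {"type":"object","properties":{"plan":{"type":"array"}},"required":["plan"]}

```bash
mkdir -p pics
cat > h.py <<'E'
import numpy as np, cv2
from bench import robot, cams
from scipy.spatial.transform import Rotation as R
def snap(n,f):
    o=robot.get_obs(); s=cams.snapshot(n); cv2.imwrite('pics/'+f,s['frame'][:,:,::-1]); return o,s
def ray(s,u,v,z,o=None):
    K=np.array(s['camera_matrix']); p=cv2.undistortPoints(np.array([[[u,v]]],float),K,np.array([s['k1'],0,0,0.]))[0,0]
    d=np.array([p[0],p[1],1])
    if 'origin' in s:
        A=np.array(s['attitude']); A=A if A.shape==(3,3) else R.from_euler('xyz',A).as_matrix()
        c=np.array(s['origin'])
    else:
        T=np.array(s['T_tool_cam']); Rt=R.from_euler('xyz',o['ee_rot']).as_matrix()
        A=Rt@T[:3,:3]; c=np.array(o['tool_pos'])+Rt@T[:3,3]
    d=A@d; return c+d*(z-c[2])/d[2]
E
python3 - <<'E'
from h import *
o,s=snap('top','top1.png'); print(o); print({k:v for k,v in s.items() if k!='frame'})
import pickle; pickle.dump((o,s),open('top1.pkl','wb'))
E
```

```text
{'time': 0.0, 'joint_positions': array([ 1.16387355e+00,  8.79623335e-02,  1.37222307e+00,  2.32910485e-05,
        1.68362611e+00, -1.03087994e-01]), 'qvel': array([ 3.25092809e-04,  8.92532076e-04, -4.69217245e-04, -2.82646897e-04,
       -3.35060641e-05, -1.27861788e-04]), 'joint_torque': array([-4.46331596e-04, -3.40200126e+01, -3.02416384e+01,  7.17980554e-02,
        3.36147076e-02, -2.33344517e-04]), 'tool_pos': array([0.16433882, 0.52434267, 0.22311597]), 'ee_rot': array([-3.13938796e+00, -2.51358138e-04,  2.83776019e+00]), 'wrist_force': array([0.07222499, 0.85127332, 0.47912658]), 'wrist_torque': array([-0.01274076,  0.01117336, -0.01764355]), 'width': 0.094331282027338}
{'camera_matrix': array([[389.40399474,   0.        , 278.83736929],
       [  0.        , 389.40399474, 209.69258059],
       [  0.        ,   0.        ,   1.        ]]), 'k1': -0.10839810891232463, 'origin': array([0.34466666, 0.14527537, 1.0173561 ]), 'attitude': array([-2.94118632,  0.00594375, -1.62386494])}
```

View pics/top1.png

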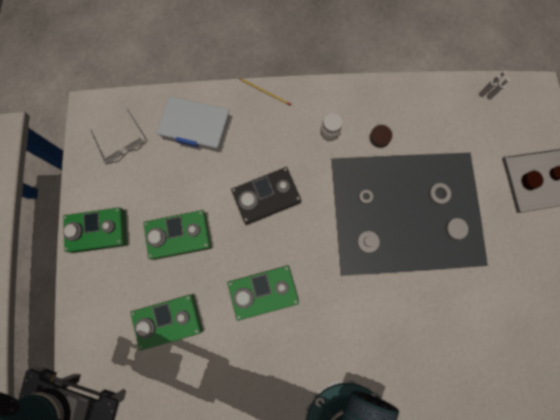

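The top view shows the black console at (266,195) with its larger button at (248,199). The ring is at (441,193), the collar at (366,197), the plug probably at (369,242) and the disc at (458,229). I'll enlarge the mat and compute positions.

Run:
```python
from h import *
import pickle; o,s=pickle.load(open('top1.pkl','rb'))
f=s['frame'][:,:,::-1]
a=cv2.resize(f[140:270,340:490],None,fx=4,fy=4,interpolation=cv2.INTER_CUBIC)
cv2.imwrite('pics/crop1.png',cv2.convertScaleAbs(a,alpha=1.3))
g=cv2.cvtColor(f,cv2.COLOR_BGR2GRAY)
for n,u,v,z in [('ring',441,193,.024),('plug',369,242,.012),('disc',458,229,.024),('collar',366,197,.02),('rec',248,199,.067),('reset',283,186,.066),('jar',333,122,.07),('puck',381,135,.03)]:
    r=15; m=(g[v-r:v+r+1,u-r:u+r+1]>95).astype(np.uint8)
    c,_=cv2.findContours(m,cv2.RETR_EXTERNAL,cv2.CHAIN_APPROX_NONE)
    c=max(c,key=cv2.contourArea) if c else np.zeros((1,1,2),np.float32)
    (x,y),rad=cv2.minEnclosingCircle(c); x+=u-r;y+=v-r
    print(n,(round(x,1),round(y,1),round(rad,1)),ray(s,x,y,z).round(4),'eye',ray(s,u,v,z).round(4))
```

```text
ring (440.7, 192.7, 10.3) [ 0.5692 -0.2941  0.024 ] eye [ 0.5684 -0.2947  0.024 ]
plug (368.4, 241.4, 10.8) [ 0.4521 -0.0881  0.012 ] eye [ 0.4504 -0.0895  0.012 ]
disc (457.6, 228.1, 10.5) [ 0.4714 -0.327   0.024 ] eye [ 0.4691 -0.3279  0.024 ]
collar (365.9, 195.9, 6.6) [ 0.572  -0.0913  0.02  ] eye [ 0.569  -0.0913  0.02  ]
rec (247.2, 198.8, 7.5) [0.5699 0.2184 0.067 ] eye [0.5693 0.2164 0.067 ]
reset (293.5, 181.5, 11.4) [0.6087 0.0997 0.066 ] eye [0.5983 0.1269 0.066 ]
jar (333.0, 122.0, 21.2) [ 0.7636 -0.0135  0.07  ] eye [ 0.7636 -0.0135  0.07  ]
puck (381.0, 135.0, 21.2) [ 0.7373 -0.1481  0.03  ] eye [ 0.7373 -0.1481  0.03  ]
```

View pics/crop1.png

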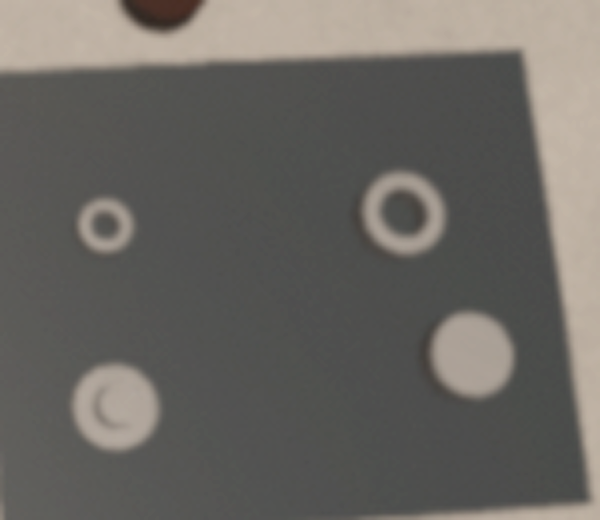

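The enlarged crop confirms the ring (upper right), collar (upper left), disc (lower right) and plug (lower left, boss visible). I'll travel high with the fingers shutting, heading for the ring.

>>> step_arm --plan '[[[17,-34,0,0,0],[34,-68,0,0,0],[51,-102,0,0,0],[68,-136,0,0,0],[84,-170,0,0,0],[101,-204,0,0,0],[118,-238,0,0,0],[135,-272,0,0,0]]]'

```text
time: 0.72
tool_pos: [0.2995, 0.251, 0.2237]
ee_rot: [-3.141, -0.0, 2.839]
wrist_force: [0.5, 0.6, 0.0]
width: 0.0438
```

>>> step_arm --plan '[[[17,-34,0,0,0],[34,-68,0,0,0],[51,-102,0,0,0],[68,-136,0,0,0],[84,-170,0,0,0],[101,-204,0,0,0],[118,-238,0,0,0],[135,-272,0,0,0]]]'

```text
time: 1.38
tool_pos: [0.4346, -0.0211, 0.2237]
ee_rot: [3.141, -0.001, 2.837]
wrist_force: [0.9, 0.4, -0.8]
width: 0.0005
```

>>> step_arm --plan '[[[17,-34,0,0,0],[34,-68,0,0,0],[51,-102,0,0,0],[68,-136,0,0,0],[84,-170,0,0,0],[101,-204,0,0,0],[118,-238,0,0,0],[135,-274,0,0,0]]]'

```text
time: 2.05
tool_pos: [0.5698, -0.2945, 0.2232]
ee_rot: [3.141, -0.002, 2.838]
wrist_force: [-0.2, 0.6, 0.3]
width: 0.0002
```

>>> step_arm --plan '[[[0,0,0,0,0],[0,0,0,0,0],[0,0,0,0,0]]]'

```text
time: 2.3
tool_pos: [0.5691, -0.2928, 0.2232]
ee_rot: [3.14, -0.002, 2.838]
wrist_force: [-0.2, 0.4, -0.1]
width: 0.0004
```

Check from near with the wrist camera.

Run:
```python
from h import *
import pickle
o,s=snap('wrist','w1.png'); pickle.dump((o,s),open('w1.pkl','wb')); print(o['tool_pos'])
# project the estimated ring centre
```

```text
[ 0.56912435 -0.29279064  0.22318126]
```

View pics/w1.png

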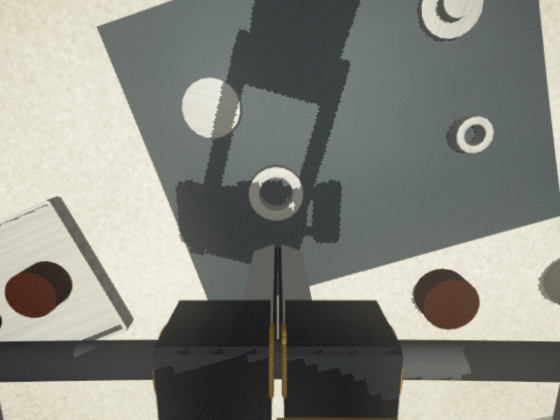

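The wrist view shows the ring at about (276,193), the collar at (475,134), the disc at (211,108), and the plug with its boss at (450,12), cut off by the frame.

Run:
```python
from h import *
import pickle; o,s=pickle.load(open('w1.pkl','rb'))
for n,u,v,z in [('ring',276,192,.024),('disc',210,108,.024),('collar',475,134,.02),('plugboss',458,4,.024),('tip',278,248,.2)]: print(n,ray(s,u,v,z,o).round(4))
```

```text
ring [ 0.5681 -0.2937  0.024 ]
disc [ 0.4719 -0.329   0.024 ]
collar [ 0.5723 -0.0926  0.02  ]
plugboss [ 0.4562 -0.0912  0.024 ]
tip [ 0.5629 -0.2904  0.2   ]
```

Both cameras agree to within about 2 mm. I'll descend to a TCP height of about 0.070, which puts the tips about 27 mm above the ring, and hold.

>>> step_arm --plan '[[[0,0,-25,0,0],[0,0,-50,0,0],[0,0,-75,0,0],[0,0,-100,0,0],[0,0,-120,0,0],[0,0,-138,0,0],[0,0,-149,0,0],[0,0,-153,0,0]]]'

```text
time: 3.02
tool_pos: [0.5684, -0.2912, 0.0699]
ee_rot: [3.141, -0.003, 2.839]
wrist_force: [0.1, 0.7, 0.2]
width: 0.0004
```

>>> step_arm --plan '[[[0,0,0,0,0],[0,0,0,0,0],[0,0,0,0,0],[0,0,0,0,0],[0,0,0,0,0],[0,0,0,0,0],[0,0,0,0,0],[0,0,0,0,0]]]'

```text
time: 3.68
tool_pos: [0.5696, -0.2933, 0.0714]
ee_rot: [3.142, 0.0, 2.838]
wrist_force: [0.6, -0.5, -0.7]
width: 0.0005
```

>>> step_arm --plan '[[[0,0,0,0,0],[0,0,0,0,0],[0,0,0,0,0],[0,0,0,0,0],[0,0,0,0,0],[0,0,0,0,0],[0,0,0,0,0],[0,0,0,0,0]]]'

```text
time: 4.35
tool_pos: [0.5696, -0.2932, 0.0713]
ee_rot: [3.142, 0.0, 2.838]
wrist_force: [-0.1, 0.2, 0.1]
width: 0.0002
```

>>> step_arm --plan '[[[0,0,0,0,0],[0,0,0,0,0],[0,0,0,0,0],[0,0,0,0,0],[0,0,0,0,0],[0,0,0,0,0],[0,0,0,0,0],[0,0,0,0,0]]]'

```text
time: 5.02
tool_pos: [0.5696, -0.2932, 0.0713]
ee_rot: [3.142, 0.0, 2.838]
wrist_force: [0.3, 0.8, -0.2]
width: 0.0005
```

>>> step_arm --plan '[[[0,0,0,0,0],[0,0,0,0,0],[0,0,0,0,0],[0,0,0,0,0],[0,0,0,0,0],[0,0,0,0,0],[0,0,0,0,0],[0,0,0,0,0]]]'

```text
time: 5.68
tool_pos: [0.5695, -0.2932, 0.0713]
ee_rot: [3.141, 0.0, 2.838]
wrist_force: [0.1, 0.4, -0.8]
width: 0.0004
```

>>> step_arm --plan '[[[0,0,25,0,0],[0,0,50,0,0],[0,0,75,0,0],[0,0,100,0,0]]]'

```text
time: 6.02
tool_pos: [0.5693, -0.2931, 0.1722]
ee_rot: [3.141, -0.0, 2.838]
wrist_force: [0.4, -0.4, -0.3]
width: 0.0006
```

That is over 2.6 s above the ring. Next is the plug, at about (0.4525, -0.089).

>>> step_arm --plan '[[[-14,25,0,0,0],[-31,54,0,0,0],[-49,85,0,0,0],[-66,115,0,0,0],[-83,145,0,0,0],[-100,174,0,0,0],[-112,195,0,0,0],[-117,204,0,0,0]]]'

```text
time: 6.68
tool_pos: [0.4511, -0.0869, 0.1717]
ee_rot: [3.141, 0.0, 2.84]
wrist_force: [0.0, 0.4, -0.2]
width: 0.0007
```

>>> step_arm --plan '[[[0,0,0,0,0],[0,0,-20,0,0],[0,0,-40,0,0],[0,0,-60,0,0],[0,0,-80,0,0],[0,0,-92,0,0],[0,0,-98,0,0],[0,0,-100,0,0]]]'

```text
time: 7.35
tool_pos: [0.4524, -0.09, 0.0699]
ee_rot: [-3.141, -0.002, 2.837]
wrist_force: [-0.5, 0.4, 0.1]
width: 0.0004
```

>>> step_arm --plan '[[[0,0,0,0,0],[0,0,0,0,0],[0,0,0,0,0],[0,0,0,0,0],[0,0,0,0,0],[0,0,0,0,0],[0,0,0,0,0],[0,0,0,0,0]]]'

```text
time: 8.02
tool_pos: [0.4526, -0.0891, 0.0715]
ee_rot: [3.141, 0.0, 2.838]
wrist_force: [0.7, -0.5, 0.1]
width: 0.0006
```

Run:
```python
from h import *
o,s=snap('top','top2.png'); print(o['tool_pos'])
a=cv2.resize(s['frame'][130:290,220:490,::-1],None,fx=2.9,fy=2.9,interpolation=cv2.INTER_CUBIC); cv2.imwrite('pics/crop2.png',a)
```

```text
[ 0.45259072 -0.08913566  0.07145455]
```

View pics/crop2.png

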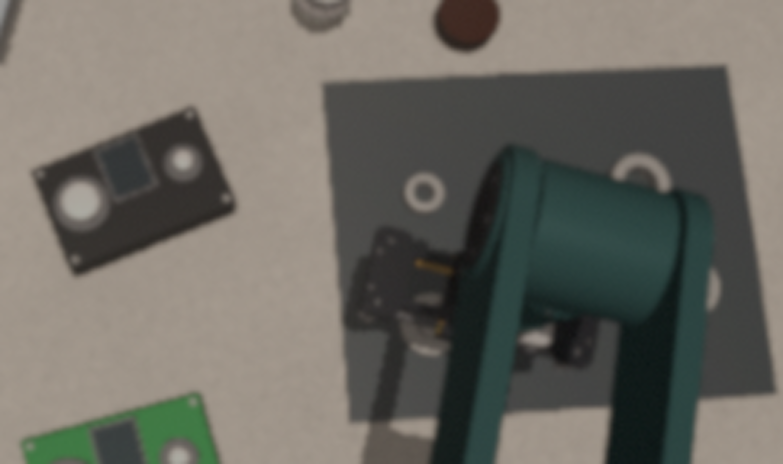

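The gripper hangs over the plug, which is partly hidden at crop (430,335). The other parts are undisturbed, and the console's large cap is at crop (80,201), matching the earlier estimate. I'll keep holding, then lift.

>>> step_arm --plan '[[[0,0,0,0,0],[0,0,0,0,0],[0,0,0,0,0],[0,0,0,0,0],[0,0,0,0,0],[0,0,0,0,0],[0,0,0,0,0],[0,0,0,0,0]]]'

```text
time: 8.73
tool_pos: [0.4525, -0.0892, 0.0713]
ee_rot: [3.141, -0.0, 2.838]
wrist_force: [-0.3, -0.3, -0.8]
width: 0.0007
```

>>> step_arm --plan '[[[0,0,0,0,0],[0,0,0,0,0],[0,0,0,0,0],[0,0,0,0,0],[0,0,0,0,0],[0,0,0,0,0],[0,0,0,0,0],[0,0,0,0,0]]]'

```text
time: 9.4
tool_pos: [0.4525, -0.0892, 0.0713]
ee_rot: [3.141, -0.0, 2.838]
wrist_force: [-0.3, 1.0, -0.1]
width: 0.0001
```

>>> step_arm --plan '[[[0,0,0,0,0],[0,0,0,0,0],[0,0,0,0,0],[0,0,0,0,0],[0,0,0,0,0],[0,0,0,0,0],[0,0,0,0,0],[0,0,0,0,0]]]'

```text
time: 10.07
tool_pos: [0.4525, -0.0892, 0.0713]
ee_rot: [3.142, 0.0, 2.838]
wrist_force: [-0.4, -1.0, 0.4]
width: 0.0005
```

>>> step_arm --plan '[[[0,0,25,0,0],[0,0,50,0,0],[0,0,75,0,0],[0,0,100,0,0],[0,0,100,0,0]]]'

```text
time: 10.48
tool_pos: [0.4554, -0.0901, 0.1772]
ee_rot: [-3.142, 0.011, 2.838]
wrist_force: [1.2, 0.1, 0.2]
width: 0.0004
```

>>> step_arm --plan '[[[14,37,0,0,0],[28,74,0,0,0],[43,112,0,0,0],[57,149,0,0,0],[71,186,0,0,0],[86,224,0,0,0],[100,261,0,0,0],[108,282,0,0,0]]]'

```text
time: 11.15
tool_pos: [0.5607, 0.1966, 0.1695]
ee_rot: [3.141, -0.002, 2.841]
wrist_force: [-0.4, -1.6, 0.3]
width: 0.0005
```

>>> step_arm --plan '[[[5,14,0,0,0],[9,25,0,0,0],[9,25,0,0,0],[9,25,0,0,0],[9,25,0,0,0]]]'

```text
time: 11.57
tool_pos: [0.5694, 0.2164, 0.1713]
ee_rot: [-3.141, -0.0, 2.836]
wrist_force: [-0.3, 0.4, 0.7]
width: 0.0006
```

Run:
```python
from h import *
import pickle
o,s=snap('wrist','w2.png'); pickle.dump((o,s),open('w2.pkl','wb')); print(o['tool_pos'])
```

```text
[0.56937404 0.21643357 0.1712818 ]
```

View pics/w2.png

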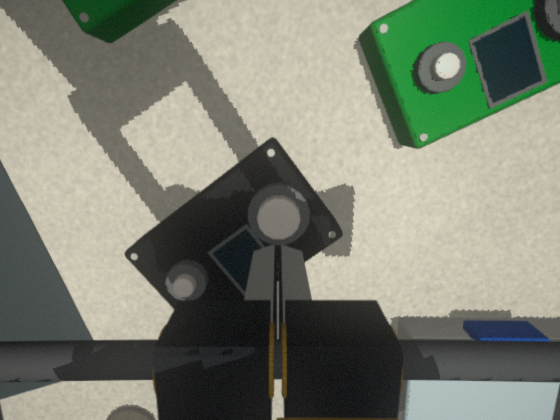

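The larger cap is at (279,217), just ahead of the fingertips, and the smaller button is well away at (184,285).

Run:
```python
from h import *
import pickle; o,s=pickle.load(open('w2.pkl','rb'))
print(ray(s,279,217,.067,o),ray(s,184,285,.066,o))
```

```text
[0.56881323 0.21779899 0.067     ] [0.59999528 0.12859224 0.066     ]
```

Positions agree, with a button spacing of 94.5 mm against the nominal 96. I'll descend to about 10 mm above the cap and then press slowly.

>>> step_arm --plan '[[[0,1.5,-15,0,0],[0,1.5,-30,0,0],[0,1.5,-45,0,0],[0,1.5,-60,0,0],[0,1.5,-70,0,0],[0,1.5,-75,0,0],[0,1.5,-75,0,0],[0,1.5,-75,0,0]]]'

```text
time: 12.28
tool_pos: [0.5698, 0.2189, 0.0968]
ee_rot: [3.141, 0.001, 2.837]
wrist_force: [0.9, -0.1, -0.8]
width: 0.0008
```

>>> step_arm --plan '[[[0,0,-3,0,0],[0,0,-6,0,0],[0,0,-9,0,0],[0,0,-11,0,0],[0,0,-13,0,0],[0,0,-14,0,0],[0,0,-14,0,0],[0,0,-14,0,0]]]'

```text
time: 12.95
tool_pos: [0.5697, 0.2194, 0.0829]
ee_rot: [3.141, 0.001, 2.838]
wrist_force: [-0.5, -1.3, 3.1]
width: 0.0006
```

Contact at 3 N, roughly half travel. I'll press on.

>>> step_arm --plan '[[[0,0,-1,0,0],[0,0,-2,0,0],[0,0,-3,0,0],[0,0,-4,0,0],[0,0,-4,0,0],[0,0,-4,0,0]]]'

```text
time: 13.45
tool_pos: [0.5698, 0.2194, 0.08]
ee_rot: [3.141, 0.001, 2.838]
wrist_force: [-2.9, -1.1, 8.8]
width: 0.0009
```

The force is 8.8 N, above the 5 N full-travel spring force, and z is 0.080, so the button is on its stop. I'll press 1 mm more to be sure, then lift clear.

>>> step_arm --plan '[[[0,0,-1,0,0],[0,0,-1,0,0],[0,0,-1,0,0],[0,0,-1,0,0]]]'

```text
time: 13.78
tool_pos: [0.5698, 0.2195, 0.0799]
ee_rot: [3.141, 0.001, 2.838]
wrist_force: [-3.9, -1.5, 11.4]
width: 0.0003
```

>>> step_arm --plan '[[[0,0,4,0,0],[0,0,10,0,0],[0,0,25,0,0],[0,0,50,0,0],[0,0,75,0,0],[0,0,90,0,0],[0,0,95,0,0],[0,0,95,0,0]]]'

```text
time: 14.45
tool_pos: [0.5703, 0.2195, 0.1734]
ee_rot: [3.14, 0.002, 2.838]
wrist_force: [0.0, -0.5, 0.4]
width: 0.0004
```

>>> step_arm --plan '[[[-30,10,10,0,0],[-60,20,20,0,0],[-90,30,30,0,0],[-120,40,40,0,0],[-140,50,50,0,0],[-150,60,50,0,0],[-150,60,50,0,0],[-150,60,50,0,0]]]'

```text
time: 15.12
tool_pos: [0.4188, 0.2792, 0.2205]
ee_rot: [-3.139, -0.002, 2.839]
wrist_force: [0.4, 1.1, 0.1]
width: 0.0004
```

Run:
```python
from h import *
import pickle
o,s=snap('top','top3.png'); print(o['tool_pos'],o['wrist_force'],abs(o['qvel']).max())
s0=pickle.load(open('top1.pkl','rb'))[1]
d=cv2.absdiff(s['frame'],s0['frame']).max(2)
for n,u,v in [('ring',441,193),('plug',369,242),('disc',458,229),('collar',366,197),('jar',333,122),('puck',381,135),('rec',248,199),('reset',283,186)]: print(n,d[v-15:v+16,u-15:u+16].max())
```

```text
[0.41883231 0.27916971 0.22049958] [0.38075982 1.08904655 0.08031024] 0.026057990700328822
ring 15
plug 16
disc 16
collar 15
jar 17
puck 16
rec 16
reset 17
```

View pics/top3.png

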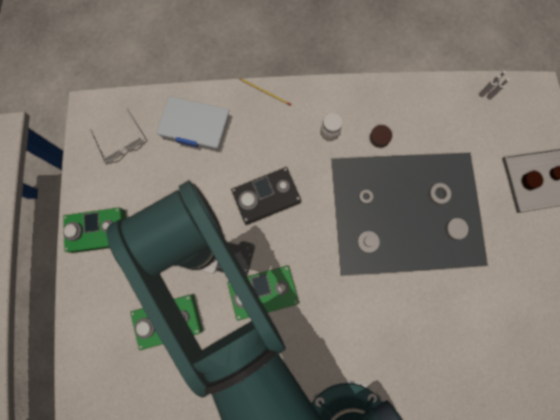

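All parts and both buttons look exactly as at the start (differences at noise level), and the arm is clear. Handing in.

```bash
python3 -c "
from bench import robot
print(robot.close_job())"
```

```text
the job is handed in; nothing more can be done
None
```

I pointed at the ring and then the plug, pressed the larger button fully in, moved clear and handed the job in at about 15 s. The hand-in gives no verdict.

- **Pointing:** I held the closed fingertips about 28 mm above the ring for about 2.7 s, then the same above the plug. At both stops the tool point stayed within about 2 mm of where I had located the part.
- **Button:** I pressed the black console's larger button down to its stop. The tool height stopped changing at 0.080 m while the force rose to 11 N, more than the 5 N needed for full travel. I then lifted off and backed away.
- **Last checks:** The final overhead picture matched the first one to noise level at the ring, plug, disc, collar, jar, puck and both buttons. The wrist force was back at noise level. No check failed; the top and wrist cameras agreed to about 2 mm, except for a rough 4 mm on the plug, which was cut off at the edge of the wrist picture.

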